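# Fit the paint cup to the spray gun and open its lid

## Task

Push the paint cup, lid still tight, fully down onto the inlet spigot of the spray gun that stands in its bench stand, with the slots in the cup's foot over the inlet's cross pin, so that the gun keeps the cup from turning. Then unscrew the tight lid, stop turning as soon as its thread lets go, lift it straight up, and finish while still gripping it level and just above the open cup, no more than about 4 cm up, with the cup left fully seated. Do not open the cup before it is on the gun (its foot is open and paint would run out), do not tip it over, and leave the things lying around where they are.

Things in the scene. Friction and masses are not known exactly. Their poses are not given: they have to be found in the camera images.
- gun: Spray gun fixed upright in a bench stand (grey base plate 190 x 120 x 6 mm); it does not move. Origin: on the bench, exactly under the vertical axis of the paint inlet on top of the gun; z up, x towards the nozzle, y along the inlet's cross pin. Nothing of the gun stands higher than the inlet spigot.
- inlet (a point): Centre of the inlet's flat shoulder (34 mm diameter), 130 mm above the bench, on which the cup's foot comes to rest. From it rises a vertical spigot, 18 mm diameter, 24 mm high, domed on top. A 5 mm cross pin passes through the spigot 7 mm above the shoulder, along the gun's y; its ends lie 15.5 mm from the axis.
- cup: Aluminium paint cup, 52 mm diameter, 92 mm high to its rim, about 0.35 kg, standing upright on its foot on the bench with the lid on. Origin: centre of the foot's lower edge, z up. The foot is a sleeve: outside 34 mm, bore 20.5 mm, 26 mm deep. Its two slots lie at the cup's +y and -y. Body (52 mm) from 38 to 74 mm height, then the neck.
- cup_rim (a point): Centre of the cup's mouth, on its axis, 92 mm above the cup's origin.
- lid: Black knurled screw lid, 58 mm diameter, 22 mm high, about 0.18 kg, with an aluminium finger bar (12 x 44 mm, 8 mm high) across its top along the lid's y. Origin: centre of its lower edge, z up. Tight at the start: origin 81 mm above the cup's origin, axes parallel to the cup's (the bar shows where the slots are). The whole cup can be carried by the tight lid.
- lid_mark (a point): Point on the lid's lower edge, 29 mm from its axis along the lid's +y.
- spanner_10: Combination spanner, 143 x 19 x 8 mm, lying loose on the gun stand's base plate; leave it. Origin at its centre, underside.
- wing_nut_a: Wing nut, 40 x 17 x 20 mm, loose on the bench beside the cup; leave it.
- hex_bolt_b: Hex bolt, 51 mm long, loose on the bench; leave it.
- offcut_c: Beech offcut, 38 x 70 x 16 mm, loose on the bench; leave it.
- dowel_block: Small beech block, 22 x 40 x 20 mm, loose on the bench; leave it.
- slip: Dark phenolic slip, 34 x 118 x 8 mm, loose on the bench; leave it.
- screwdriver_b: Screwdriver, 186 mm long, handle 27 mm, loose on the bench; leave it.
- cup_slot (a point): Lower edge of the foot in the middle of its +y slot (a like one at -y). Slots are 9 mm wide, 12 mm high, open below; they drop over the inlet's cross pin, so the cup's y must lie along the gun's y, either way round, within about 8 deg. Seated, the cup can still turn up to 16 deg in all before the pin stops it.
- lid_grip (a point): On the lid's axis, 16 mm above its lower edge: height to grip the knurled rim. Unscrews counter-clockwise seen from above: tight, about half a newton metre at first (sprung seal, 30 N; 3 lugs), may rise 3 mm, lets go after about 50 deg relative to the cup; past about 98 deg the lugs strike the next thread. Raised 12 mm from tight it is clear of the rim.
There are look-alikes about, which are no part of the job. There is more than one size of the lid; the job needs the largest. Leave any yellow look-alike of the cup alone.

How it is judged:
On the way, in this order (a step that is already met when the one before it is completed fails the run):
1. the cup is fully down on the inlet spigot, slots over the cross pin, its lid still tight (z of cup in the frame of inlet below 0.003 m and horizontal distance between cup and inlet below 0.003 m and angle between cup's own z axis and vertical below 0.08 rad and z of lid in the frame of cup below 0.083 m and angle between the y axis of lid and the y axis of cup, either way round below 0.35 rad), for 0.2 s.
2. the lid has been turned nearly out of its thread while the gun holds the seated cup (z of cup in the frame of inlet below 0.003 m and horizontal distance between cup and inlet below 0.003 m and angle between cup's own z axis and vertical below 0.08 rad and z of lid in the frame of cup below 0.091 m and angle between the y axis of lid and the y axis of cup, either way round above 0.7 rad).
At the end, for the whole second after the job is handed in: The cup sits fully on the inlet (its foot within 3 mm of the shoulder and of the inlet's axis, upright within 0.08 rad), and the fingers hold the lid at rest over it: the lid's lower edge 1 to 48 mm above the cup's rim, not touching the cup, within 15 mm of its axis, level within 0.15 rad (z of cup in the frame of inlet below 0.003 m and horizontal distance between cup and inlet below 0.003 m and angle between cup's own z axis and vertical below 0.08 rad and z of lid in the frame of cup between 0.093 and 0.14 m and horizontal distance between lid and cup_rim below 0.015 m and angle between lid's own z axis and vertical below 0.15 rad and contact force between lid and the fingers above 2 N and contact force between lid and cup below 0.05 N and linear speed of lid below 0.02 m/s and linear speed of cup below 0.01 m/s); the arm keeps its last pose, push and grip.
It fails at once if the lid is opened while the cup is not on the gun (z of lid in the frame of cup above 0.087 m and (z of cup in the frame of inlet above 0.006 m or horizontal distance between cup and inlet above 0.006 m)).
It fails at once if the lid is turned far on past the end of its thread (more than about 98 deg) instead of being lifted (y of lid_mark in the frame of cup below -0.004 m and z of lid in the frame of cup below 0.089 m and horizontal distance between lid and cup below 0.01 m).
It fails at once if the cup is tipped over (angle between cup's own z axis and vertical above 0.6 rad).
It fails at once if a thing lying around is moved more than 3 cm (distance of any of slip, screwdriver_b, hex_bolt_b, offcut_c, dowel_block, wing_nut_a, spanner_10 from where it was at the start of the episode above 0.03 m).
It also fails if it takes over 45 s, if anything falls off the work surface, if the arm or the gripper's body presses on something with over 40 N, if the wrist force passes 120 N, or if a joint passes its speed limit or range.

## Robot

A 6-joint arm with a two-finger parallel gripper is mounted at the origin on a cart in front of the work surface, level with it; the furniture and walls round the work are solid. World frame = base frame: x ahead of the robot, y to its left, z up, the work surface at z = 0. Lengths are in m, angles in rad, forces in N, time in s.
With the tool pointing down it reaches from about 0.4 to 0.825 m from the base axis. Payload 7 kg.
Tool frame: the origin (TCP) lies on the centre line of the jaws, within the pads' length; the fingertips stand 14 mm ahead of it and the grasp point (between the pads) lies 5 mm behind it; z points along the fingers, y is the line along which they close (so a half turn about z gives the same grasp; the last joint's range is limited). The gripper opens to 88 mm and grips with 3 to 60 N. Pads are 19 mm wide; open, the fingers measure 130 mm over their backs; the gripper's body (78 mm by 193 mm) begins 47 mm behind the grasp point.
Start: joints at [-1.051, 0.359, 0.012, 0, -1.224, -0.288], TCP at [0.155, -0.657, 0.241] pointing down, gripper open.
Joint ranges: [-3.07, 3.07], [-1.43, 2.12], [-1.02, 1.25], [-3.03, 1.67], [-3.05, -0], [-3.03, 3.03]. Speed limits (rad/s): [2.39, 2.39, 3.01, 3.14, 3.14, 3.14].

## Interface

Orientations are given as [roll, pitch, yaw] about the fixed x, y, z axes, in that order (R = Rz(yaw) Ry(pitch) Rx(roll)).
In Python, from station import arm gives the robot as it stands.
- The arm moves only by the tool move_arm, never from a script. Its argument "rows" is a list of rows, each an object with "translation": the shift along the tool's x, y, z in cm, a list of three; "rot": the turn, a rotation vector about the tool's x, y, z in degrees, a list of three; "hand": the closure, from 0 (fully open) to 1 (shut). A call has 1 to 8 rows; each row is the pose to reach, as a shift and turn from the pose commanded when the call began, along the tool's axes at that moment; what a row does not reach only later rows make up. A row lasts 1/12 s, in which the tool goes at most 41.7 mm and 7.16 degrees, less where a joint would pass 70% of its speed; a pose out of reach is approached as far as the arm can. A call with a gripper value outside its range is refused whole. The fingers move at their own pace and stop on an object; "squeeze" is the grip in N (left out, the last holds). Time passes only in rows, so rows that repeat a pose let the fingers close. It gives the time, the measured TCP pose, the force, the opening and the grip force at its end, in the units of the state.
- arm.get_state(): the state, without advancing time (a new reading comes with each control period).
- arm.grab_frame(name): name is "scene" or "top"; returns (picture, depth): 400x640x3 uint8, red, green, blue; 400x640 float32, m along the optical axis (not along the pixel's ray), 0 where there is no reading.
- arm.camera_params(name): a dict with "vfov" (degrees; the focal length in pixels is half the picture's height over the tangent of half this angle, whatever the lens; pixels are square), "cx", "cy" (the principal point, pixels), "position" and "orientation" of the camera in the world. Camera axes: x right, y down, z forward; pixel columns grow to the right and rows downward; lengths in m; the calibration is good to about 2 mm. A picture is of the moment at which its call begins. camera_params takes no time and is no camera call.
- arm.job_done(): hands the job in; it is judged then, once.
Trained networks look in the newest picture that a camera, given by its name, has taken for a name from the list of things; names that differ only in an ending like _2 or _b are one class to them, and where a whole thing is asked for, a point or a joint stands for the part that bears it (a point fixed in the world has none). Each returns a list of dicts, best first, with "p" (0 to 1); they miss things now and then, are a little off and sometimes report something else, mostly with a low value. They report only what shows in the picture. A call takes as long as a camera call. They do not tell look-alikes from the thing itself.
- arm.search_frame(label, camera): "point" ([x, y, z] in m, in the coordinates of the camera as it stood for that picture, good to about 4 mm: the middle of the surface that is visible of it).
- arm.pinpoint(label, camera): "point" ([x, y, z] in m, in the coordinates of the camera as it stood for that picture, good to about 4 mm: a listed point, or the origin of a listed thing).
The state is a dict: "t": time; "q": joint angles; "qd": joint speeds; "joint_efforts": joint torques, N m; "eef_pos": TCP position; "ee_rot": TCP orientation; "force": force on the tool from outside, world axes, zero at the start; "moment": the same for the moment, N m; "width": finger opening in m; "gripper_force": force on a finger pad.
Only numpy, scipy, OpenCV 4.12 (cv2) and the standard library are available. Lean on these libraries where they do the work, as an engineer would, in place of code of your own. Each camera call takes 0.05 s, during which the arm holds its last target. There are 200 camera calls.

## Working session

There is one attempt and no reset: what is moved stays moved. The work goes in short steps, Python scripts to look and compute and a tool call to move; the robot and the scene stay as the last step left them, time stands still between calls to the robot, and variables do not carry over. Pictures are saved under pics/ and viewed, at most 10 in all, crops included, and the job is handed in when it is done.

Besides the shell and the picture viewer there is one more tool, called by a JSON object that holds its "op" and its "data", one argument or row to a line. move_arm: Moves the arm, as the interface text tells. Its arguments: {"type":"object","properties":{"rows":{"type":"array","items":{"type":"object","properties":{"translation":{"type":"array","items":{"type":"number"}},"rot":{"type":"array","items":{"type":"number"}},"hand":{"type":"number"}}}},"squeeze":{"type":"number"}},"required":["rows"]}

```bash
mkdir -p pics; ls; cat > h.py <<'E'
from station import arm
import numpy as np, cv2
from scipy.spatial.transform import Rotation as R
def cam(n):
    c=arm.camera_params(n); f=200/np.tan(np.radians(c['vfov'])/2)
    o=np.array(c['orientation'],float)
    M=o if o.shape==(3,3) else (R.from_euler('xyz',o).as_matrix() if o.size==3 else R.from_quat(o).as_matrix())
    return f,c['cx'],c['cy'],np.array(c['position']),M
def w(n,p):
    f,cx,cy,t,M=cam(n); return M@np.array(p)+t
def px(n,p):
    f,cx,cy,t,M=cam(n); q=M.T@(np.array(p)-t); return np.array([cx+f*q[0]/q[2],cy+f*q[1]/q[2]])
def cloud(n,d):
    f,cx,cy,t,M=cam(n); v,u=np.mgrid[:400,:640]
    return np.stack([(u-cx)/f*d,(v-cy)/f*d,d],-1)@M.T+t
E
python3 - <<'E'
from h import *
np.set_printoptions(precision=4,suppress=True)
print(arm.get_state())
for n in('scene','top'):
    print(arm.camera_params(n))
    im,d=arm.grab_frame(n); cv2.imwrite(f'pics/{n}0.png',im[...,::-1]); np.save(f'{n}0.npy',d)
    for l in('cup','lid','gun','inlet','lid_grip','lid_mark','cup_slot','spanner_10','wing_nut_a'):
        for k in arm.pinpoint(l,n): print(n,l,round(k['p'],2),w(n,k['point']),px(n,w(n,k['point'])))
E
```

```text
pics
{'t': 0.0, 'q': array([-1.0509,  0.3594,  0.0111, -0.0003, -1.2241, -0.2881]), 'qd': array([-0.0011, -0.0017, -0.0024,  0.0011, -0.002 , -0.    ]), 'joint_efforts': array([ -0.0011, -58.2712,  29.3049,   6.9971,   0.0068,  -0.0002]), 'eef_pos': array([ 0.1549, -0.6565,  0.2396]), 'ee_rot': array([ 3.1399, -0.0002, -2.9099]), 'force': array([ 0.0134,  0.8169, -0.2138]), 'moment': array([-0.0396, -0.0006,  0.0027]), 'gripper_force': 0.0, 'width': 0.08759209266986356}
{'vfov': 45.0374436860245, 'cx': 311.4293367973087, 'cy': 197.67076596350233, 'position': array([-0.1032, -0.529 ,  0.6861]), 'orientation': array([-2.218 , -0.0075, -0.9547])}
scene cup 0.93 [ 0.4724 -0.1603  0.0007] [324.7719 265.743 ]
scene cup 0.68 [ 0.5484 -0.2557 -0.0014] [385.5328 264.3788]
scene lid 0.92 [ 0.4557 -0.2861  0.0001] [376.2006 299.7329]
scene lid 0.88 [ 0.551  -0.2541  0.0763] [389.5242 234.1779]
scene lid 0.34 [ 0.5386 -0.2479 -0.0011] [379.7488 265.4389]
scene gun 0.58 [0.5867 0.0469 0.    ] [278.7136 200.5361]
scene gun 0.31 [0.5861 0.0387 0.1309] [279.4819 154.0431]
scene inlet 0.81 [0.5866 0.
[... 1344 characters left out ...]
lid_grip 0.7 [ 0.5498 -0.2582  0.0981] [393.1658 192.7588]
top lid_grip 0.56 [ 0.5939 -0.3368  0.0088] [421.0227 175.4541]
top lid_grip 0.52 [ 0.4526 -0.2875  0.0152] [398.5631 239.0978]
top lid_mark 0.86 [ 0.436  -0.2755 -0.0031] [391.3966 246.02  ]
top lid_mark 0.62 [ 0.6193 -0.3423 -0.0034] [422.2351 164.6359]
top lid_mark 0.6 [ 0.5236 -0.2425  0.0788] [383.5861 205.8017]
top cup_slot 0.64 [ 0.5456 -0.2589  0.083 ] [392.0666 195.1595]
top cup_slot 0.61 [ 0.5884 -0.2022 -0.0014] [359.8138 177.0712]
top spanner_10 0.85 [0.5584 0.0751 0.0051] [234.1071 187.9425]
top spanner_10 0.39 [ 0.5483 -0.2556  0.0005] [383.5872 195.46  ]
top wing_nut_a 0.53 [ 0.588  -0.2018  0.0011] [359.782  177.1819]
```

```bash
python3 - <<'E'
from h import *
for n,(a,b,c,d) in {'scene':(130,290,200,500),'top':(120,300,200,470)}.items():
    im=cv2.imread(f'pics/{n}0.png')[a:b,c:d]
    cv2.imwrite(f'pics/{n}0c.png',cv2.resize(im,None,fx=800/(d-c),fy=800/(d-c),interpolation=cv2.INTER_CUBIC))
E
```

```text
(no output)
```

View pics/scene0.png

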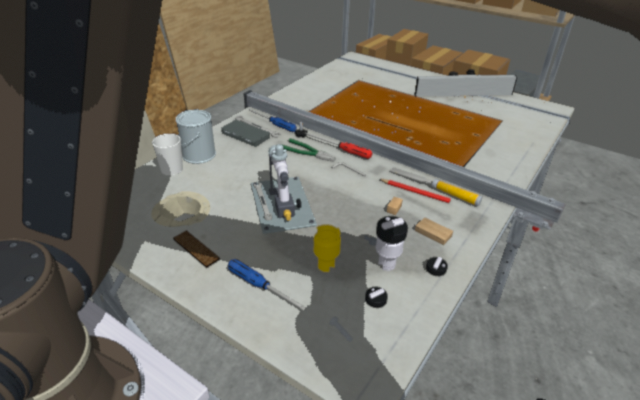

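View pics/top0c.png

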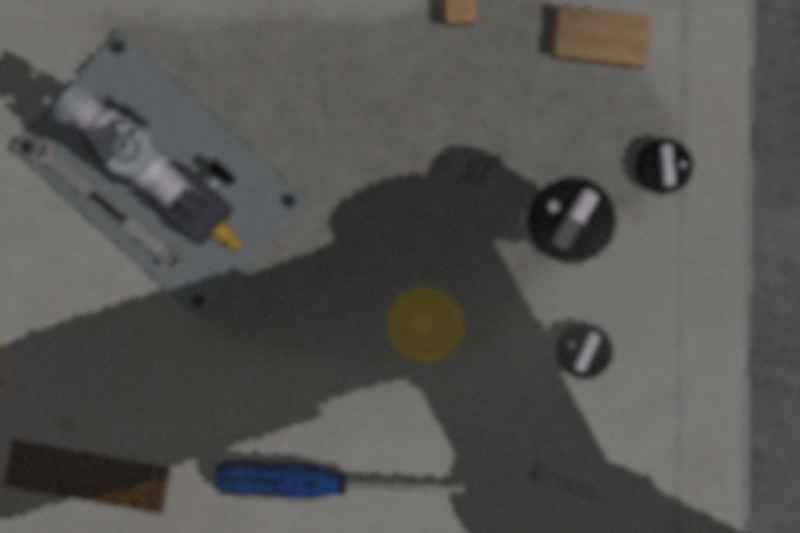

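View pics/scene0c.png

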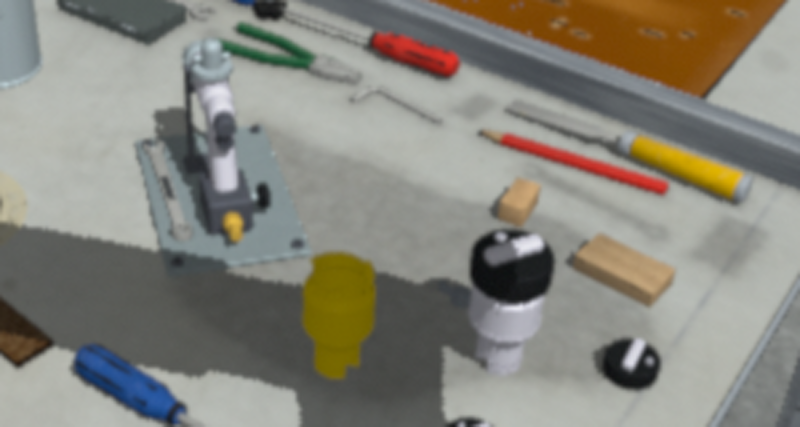

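The target is the silver cup with the black lid: scene (391,228), top (393,194). Three look-alikes must stay where they are:
- the yellow cup at scene (325,248)
- a small lid at scene (376,297)
- a small lid at scene (436,266)

Next I'll measure the lid centre, the bar angle, the gun axis and the inlet.

```bash
python3 - <<'E'
from h import *
np.set_printoptions(precision=4,suppress=True)
for n in('scene','top'):
    im=cv2.imread(f'pics/{n}0.png').astype(int); P=cloud(n,np.load(f'{n}0.npy')); g=im.mean(-1)
    X,Y,Z=P[...,0],P[...,1],P[...,2]
    near=np.hypot(X-.549,Y+.257)<.045
    m=near&(Z>.09)
    q=P[m]; print(n,'lid pts',len(q),'zpct',np.percentile(q[:,2],[5,50,95]))
    if n=='top':
        c,r=cv2.minEnclosingCircle(q[:,:2].astype(np.float32)); print('lid circ',c,r, (q[:,:2].max(0)+q[:,:2].min(0))/2)
    b=near&(Z>.108-.001); e=P[b][:,:2]; 
    print('bar',len(e),e.mean(0)); ev,V=np.linalg.eigh(np.cov(e.T)); print(' dir deg',np.degrees(np.arctan2(V[1,1],V[0,1]))%180,ev)
    # gun plate
    pm=(np.abs(Z-.006)<.004)&(np.hypot(X-.587,Y-.04)<.16)&(im[...,0]-im[...,2]>4)
    e=P[pm][:,:2].astype(np.float32); r=cv2.minAreaRect(e); print('plate',len(e),r)
    # spigot: high pts
    for a,bb in((.125,.134),(.134,.148),(.148,.17)):
        k=(np.hypot(X-.588,Y-.04)<.05)&(Z>a)&(Z<bb); 
        if k.sum(): e=P[k]; print('gun z',a,k.sum(),e.mean(0),e.min(0),e.max(0))
E
```

```text
scene lid pts 636 zpct [0.0925 0.1033 0.1116]
bar 122 [ 0.5466 -0.2581]
 dir deg 149.69667932116738 [0.     0.0002]
plate 1684 ((0.5808383822441101, 0.033737801015377045), (0.19512292742729187, 0.11961592733860016), 49.182613372802734)
gun z 0.125 85 [0.5819 0.0365 0.1295] [0.5687 0.0238 0.1258] [0.6032 0.0553 0.1337]
gun z 0.134 62 [0.5842 0.0379 0.1407] [0.5769 0.0309 0.1342] [0.5994 0.0528 0.1478]
gun z 0.148 28 [0.5856 0.0398 0.151 ] [0.5791 0.0336 0.1484] [0.5934 0.0466 0.1539]
top lid pts 677 zpct [0.1007 0.1045 0.1128]
lid circ (0.548180878162384, -0.25743362307548523) 0.029492288827896118 [ 0.5483 -0.2571]
bar 159 [ 0.5485 -0.2568]
 dir deg 152.01782396931782 [0.     0.0002]
plate 2249 ((0.580581784248352, 0.03418800234794617), (0.18804378807544708, 0.1171167641878128), 48.7434196472168)
gun z 0.125 152 [0.5863 0.0397 0.1302] [0.5709 0.0244 0.1259] [0.604  0.0576 0.134 ]
gun z 0.134 32 [0.5863 0.0397 0.1414] [0.5757 0.0313 0.1344] [0.5977 0.0502 0.1477]
gun z 0.148 59 [0.5864 0.0404 0.1512] [0.5788 0.0335 0.1482] [0.5941 0.0489 0.1547]
```

The detections are consistent:
- **Lid:** axis at (0.548, -0.257), top at z 0.103.
- **Bar:** about 151°.
- **Inlet:** (0.5865, 0.040), shoulder at z 0.130, spigot top at 0.154.
- **Pin:** about 139°, perpendicular to the plate's long side at 49°.

The cup therefore needs a turn of about -12°.

```bash
cat >> h.py <<'E'
np.set_printoptions(precision=4,suppress=True)
def go(p,yaw=None):
    s=arm.get_state(); M=R.from_euler('xyz',s['ee_rot']).as_matrix()
    t=M.T@(np.array(p)-s['eef_pos'])*100
    Rg=R.from_euler('xyz',[np.pi,0,s['ee_rot'][2] if yaw is None else np.radians(yaw)]).as_matrix()
    print('t',s['t'],'pos',s['eef_pos'],'rotdeg',np.degrees(s['ee_rot']),'trans cm',t,'rot deg',np.degrees(R.from_matrix(M.T@Rg).as_rotvec()),'F',s['force'],s['width'],s['gripper_force'])
E
python3 -c "
from h import *
go([.548,-.257,.2])"
```

```text
t 1.0 pos [ 0.155  -0.6569  0.2406] rotdeg [-179.9975   -0.0005 -166.718 ] trans cm [-47.4332  29.8964   4.0574] rot deg [-0.0025 -0.0005  0.    ] F [0.9458 0.6468 0.4716] 0.08756273280107839 0.0
```

{"op": "move_arm", "data": {
  "rows": [
    {"translation": [-3,1.9,0.2],"rot": [0,0,0],"hand": 0},
    {"translation": [-6.4,4,0.5],"rot": [0,0,0],"hand": 0},
    {"translation": [-9.7,6.1,0.8],"rot": [0,0,0],"hand": 0},
    {"translation": [-13,8.2,1.1],"rot": [0,0,0],"hand": 0},
    {"translation": [-16.4,10.3,1.4],"rot": [0,0,0],"hand": 0},
    {"translation": [-19.7,12.4,1.7],"rot": [0,0,0],"hand": 0},
    {"translation": [-23,14.5,2],"rot": [0,0,0],"hand": 0},
    {"translation": [-26.4,16.6,2.3],"rot": [0,0,0],"hand": 0}
  ]
}}

```text
t: 1.67
eef_pos: [0.3748, -0.4332, 0.2178]
ee_rot: [-3.141, 0.0, -2.91]
force: [0.9, -1.1, 0.6]
width: 0.0876
gripper_force: 0.0
```

```bash
python3 -c "
from h import *
go([.548,-.257,.2])"
```

```text
t 1.6667 pos [ 0.3748 -0.4332  0.2178] rotdeg [-179.9727    0.0256 -166.7201] trans cm [-20.8988  13.1717   1.7818] rot deg [-0.0273  0.0256 -0.    ] F [ 0.9309 -1.1145  0.5717] 0.08764380946265404 0.0
```

{"op": "move_arm", "data": {
  "rows": [
    {"translation": [-3.3,2.1,0.3],"rot": [0,0,0],"hand": 0},
    {"translation": [-6.6,4.2,0.6],"rot": [0,0,0],"hand": 0},
    {"translation": [-9.9,6.3,0.9],"rot": [0,0,0],"hand": 0},
    {"translation": [-13.2,8.3,1.2],"rot": [0,0,0],"hand": 0},
    {"translation": [-16.5,10.4,1.5],"rot": [0,0,0],"hand": 0},
    {"translation": [-19.5,12.3,1.8],"rot": [0,0,0],"hand": 0},
    {"translation": [-20.7,13.1,1.8],"rot": [0,0,0],"hand": 0},
    {"translation": [-20.7,13.1,1.8],"rot": [0,0,0],"hand": 0}
  ]
}}

```text
t: 2.33
eef_pos: [0.5473, -0.2573, 0.1992]
ee_rot: [3.142, -0.0, -2.906]
force: [0.5, -0.9, -0.6]
width: 0.0878
gripper_force: 0.0
```

```bash
python3 -c "
from h import *
go([.548,-.257,.093])
im,d=arm.grab_frame('scene'); cv2.imwrite('pics/s1.png',cv2.resize(im[130:310,280:520,::-1],None,fx=3,fy=3,interpolation=cv2.INTER_CUBIC))"
```

```text
t 2.3333 pos [ 0.5473 -0.2573  0.1992] rotdeg [ 179.9973   -0.0043 -166.5231] trans cm [-0.0729  0.0158 10.616 ] rot deg [ 0.0027 -0.0043 -0.    ] F [ 0.5061 -0.9004 -0.5895] 0.08776173161418298 0.0
```

View pics/s1.png

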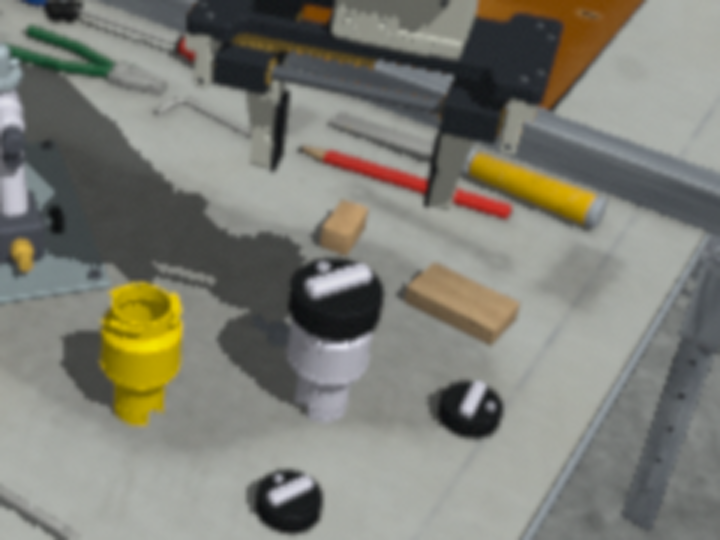

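The picture shows the open jaws straddling the line above the silver cup's black lid (crop (335,295)). The yellow cup and the small lids are off to the side and clear. I'll go down and grip.

{"op": "move_arm", "data": {
  "rows": [
    {"translation": [-0.05,0,3],"rot": [0,0,0],"hand": 0},
    {"translation": [-0.1,0,6],"rot": [0,0,0],"hand": 0},
    {"translation": [-0.1,0,8.5],"rot": [0,0,0],"hand": 0},
    {"translation": [-0.1,0,10],"rot": [0,0,0],"hand": 0},
    {"translation": [-0.1,0,10.6],"rot": [0,0,0],"hand": 0},
    {"translation": [-0.1,0,10.6],"rot": [0,0,0],"hand": 0.3},
    {"translation": [-0.1,0,10.6],"rot": [0,0,0],"hand": 0.4},
    {"translation": [-0.1,0,10.6],"rot": [0,0,0],"hand": 1}
  ],
  "squeeze": 45
}}

```text
t: 3.05
eef_pos: [0.5469, -0.2601, 0.0951]
ee_rot: [-3.14, 0.002, -2.91]
force: [-0.4, -0.4, 1.4]
width: 0.0731
gripper_force: 0.0
```

{"op": "move_arm", "data": {
  "rows": [
    {"translation": [0,0,0],"rot": [0,0,0],"hand": 1},
    {"translation": [0,0,0],"rot": [0,0,0],"hand": 1},
    {"translation": [0,0,0],"rot": [0,0,0],"hand": 1},
    {"translation": [0,0,0],"rot": [0,0,0],"hand": 1}
  ]
}}

```text
t: 3.38
eef_pos: [0.5468, -0.2594, 0.0945]
ee_rot: [-3.141, 0.001, -2.909]
force: [-1.4, 2.6, 4.4]
width: 0.0567
gripper_force: 45.0
```

{"op": "move_arm", "data": {
  "rows": [
    {"translation": [0,0,-1],"rot": [0,0,0],"hand": 1},
    {"translation": [0,0,-3],"rot": [0,0,0],"hand": 1},
    {"translation": [0,0,-6],"rot": [0,0,0],"hand": 1},
    {"translation": [0,0,-9],"rot": [0,0,0],"hand": 1},
    {"translation": [0,0,-12],"rot": [0,0,0],"hand": 1},
    {"translation": [0,0,-15],"rot": [0,0,0],"hand": 1},
    {"translation": [0,0,-18],"rot": [0,0,0],"hand": 1},
    {"translation": [0,0,-19],"rot": [0,0,0],"hand": 1}
  ],
  "squeeze": 58
}}

```text
t: 4.05
eef_pos: [0.547, -0.2599, 0.2882]
ee_rot: [-3.139, 0.004, -2.909]
force: [1.3, -0.1, -4.2]
width: 0.0566
gripper_force: 58.0
```

```bash
python3 -c "
from h import *
s=arm.get_state()
go([.5865,.0403,.29],np.degrees(s['ee_rot'][2])-12)"
```

```text
t 4.05 pos [ 0.547  -0.2599  0.2882] rotdeg [-179.8451    0.2444 -166.6994] trans cm [-10.7496  28.311   -0.2101] rot deg [-0.1287  0.2597 11.9996] F [ 1.3035 -0.1391 -4.1523] 0.05655147928983919 57.99822149180233
```

{"op": "move_arm", "data": {
  "rows": [
    {"translation": [-0.8,2,0],"rot": [0,0,1],"hand": 1},
    {"translation": [-2.2,5.7,0],"rot": [0,0,3],"hand": 1},
    {"translation": [-3.6,9.5,0],"rot": [0,0,5],"hand": 1},
    {"translation": [-5,13.2,0],"rot": [0,0,7],"hand": 1},
    {"translation": [-6.4,17,0],"rot": [0,0,9],"hand": 1},
    {"translation": [-7.8,20.7,0],"rot": [0,0,10],"hand": 1},
    {"translation": [-9.2,24.4,0],"rot": [0,0,11],"hand": 1},
    {"translation": [-10.2,27,0],"rot": [0,0,12],"hand": 1}
  ]
}}

```text
t: 4.72
eef_pos: [0.5825, 0.0299, 0.2817]
ee_rot: [3.141, -0.003, -3.119]
force: [0.2, -0.3, -7.0]
width: 0.0562
gripper_force: 58.0
```

{"op": "move_arm", "data": {
  "rows": [
    {"translation": [-0.4,0.9,0],"rot": [0,0,0],"hand": 1},
    {"translation": [-0.6,1.3,0],"rot": [0,0,0],"hand": 1},
    {"translation": [-0.6,1.3,0],"rot": [0,0,0],"hand": 1},
    {"translation": [-0.6,1.3,0],"rot": [0,0,0],"hand": 1}
  ]
}}

```text
t: 5.05
eef_pos: [0.5886, 0.0393, 0.2825]
ee_rot: [-3.141, -0.002, -3.119]
force: [-0.7, -0.3, -6.8]
width: 0.0567
gripper_force: 58.0
```

```bash
python3 -c "
from h import *
s=arm.get_state(); go([.5865,.0403,.29])
im,d=arm.grab_frame('scene'); np.save('s2.npy',d); cv2.imwrite('pics/s2f.png',im[...,::-1])
cv2.imwrite('pics/s2.png',cv2.resize(im[50:230,190:390,::-1],None,fx=3.3,fy=3.3,interpolation=cv2.INTER_CUBIC))
P=cloud('scene',d); X,Y,Z=np.moveaxis(P,-1,0); e=s['eef_pos']
for a,b in((.195,.21),(.21,.222),(.24,.265)):
    k=(np.hypot(X-e[0],Y-e[1])<.06)&(Z>a)&(Z<b); q=P[k]; print(a,k.sum(),q.mean(0),q.min(0),q.max(0)) if k.sum() else 0
for l in('cup','cup_slot','lid_grip'):
    for k in arm.pinpoint(l,'scene'): print(l,round(k['p'],2),w('scene',k['point']))
"
```

```text
t 5.05 pos [0.5886 0.0393 0.2825] rotdeg [-179.9695   -0.1167 -178.7266] trans cm [ 0.2055  0.1062 -0.7477] rot deg [-0.0305 -0.1167  0.    ] F [-0.7319 -0.2763 -6.8123] 0.05665174276927342 57.99797450863423
0.195 99 [0.5816 0.0315 0.2024] [0.5731 0.0218 0.1952] [0.5997 0.0476 0.2094]
0.21 64 [0.5802 0.0308 0.2152] [0.5713 0.0198 0.2102] [0.5963 0.0465 0.2219]
0.24 301 [0.5753 0.0278 0.2531] [0.5641 0.0121 0.2401] [0.6016 0.0616 0.265 ]
cup 0.75 [ 0.4751 -0.1603 -0.0009]
cup 0.56 [0.5923 0.0435 0.1846]
cup_slot 0.86 [ 0.4696 -0.1759  0.0026]
lid_grip 0.88 [ 0.5903 -0.3432  0.0085]
lid_grip 0.79 [ 0.4562 -0.2872  0.0149]
```

View pics/s2.png

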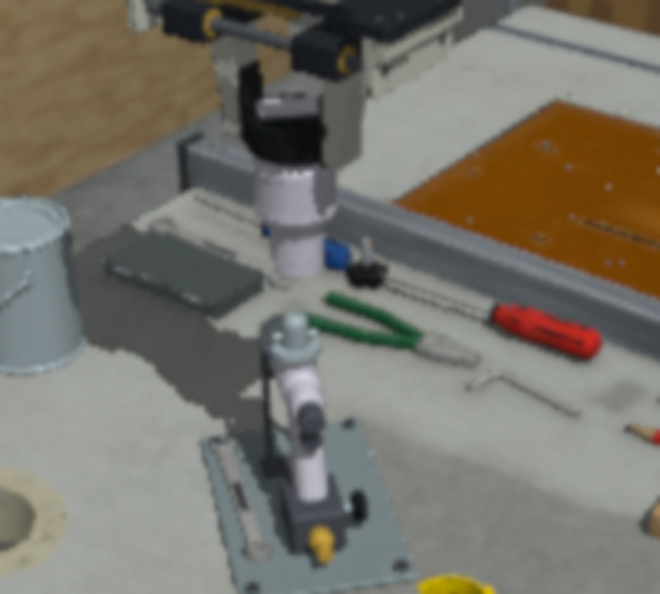

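The scene view shows the cup hanging upright in the jaws with its foot at crop (300,265). The spigot is at (293,330). I'll fit the foot and spigot axes in this same view so that any camera bias cancels.

```bash
cat > fit.py <<'E'
from h import *
from scipy.optimize import least_squares
def fit(P,c0,z0,z1,r):
    X,Y,Z=np.moveaxis(P,-1,0); k=(np.hypot(X-c0[0],Y-c0[1])<r+.008)&(Z>z0)&(Z<z1); q=P[k][:,:2]
    s=least_squares(lambda c:np.hypot(*(q-c).T)-r,c0,loss='soft_l1',f_scale=.001)
    return s.x,len(q),np.median(abs(s.fun))
E
python3 - <<'E'
from fit import *
P0=cloud('scene',np.load('scene0.npy')); P2=cloud('scene',np.load('s2.npy')); T0=cloud('top',np.load('top0.npy'))
i=np.array([.5865,.0403]); h=np.array([.5886,.0393])
for nm,P in(('P0',P0),('P2',P2)):
    print(nm,'spigot',fit(P,i,.140,.148,.009),'shoulder rim',fit(P,i,.118,.128,.017))
print('foot',fit(P2,h,.192,.214,.017),fit(P2,h,.192,.203,.017),'body',fit(P2,h,.229,.259,.026))
print('cup before: foot',fit(P0,np.array([.548,-.257]),.004,.024,.017),'body',fit(P0,np.array([.548,-.257]),.041,.07,.026))
# pin direction, top view
X,Y,Z=np.moveaxis(T0,-1,0); r=np.hypot(X-i[0],Y-i[1]); k=(r>.0105)&(r<.016)&(Z>.1335)&(Z<.142)
print(np.degrees(np.arctan2(Y[k]-i[1],X[k]-i[0])).round(),Z[k])
E
```

```text
P0 spigot (array([0.5883, 0.0419]), 32, np.float64(0.0011067444212748082)) shoulder rim (array([0.5889, 0.0428]), 45, np.float64(0.001686258367612544))
P2 spigot (array([0.5884, 0.0404]), 31, np.float64(0.0009185852973271885)) shoulder rim (array([0.5893, 0.0433]), 45, np.float64(0.001699382999974415))
foot (array([0.5917, 0.0406]), 145, np.float64(0.0007023450565249723)) (array([0.5919, 0.0405]), 69, np.float64(0.0007639184673844564)) body (array([0.5919, 0.0399]), 336, np.float64(0.0007172007186656056))
cup before: foot (array([ 0.5496, -0.2571]), 114, np.float64(0.0006908837987122194)) body (array([ 0.5497, -0.2571]), 297, np.float64(0.0006219550542679274))
[ 13. -22. -31. -40. -38. -46. 125. 131. 138. 138. 145. 147. 176.] [0.1338 0.1351 0.1366 0.1398 0.1389 0.1399 0.1395 0.1381 0.1395 0.1394
 0.1414 0.134  0.1337]
```

{"op": "move_arm", "data": {
  "rows": [
    {"translation": [0.2,0,0.6],"rot": [0,0,0],"hand": 1},
    {"translation": [0.37,0,1.4],"rot": [0,0,0],"hand": 1},
    {"translation": [0.37,0,2.2],"rot": [0,0,0],"hand": 1},
    {"translation": [0.37,0,2.8],"rot": [0,0,0],"hand": 1},
    {"translation": [0.37,0,2.8],"rot": [0,0,0],"hand": 1},
    {"translation": [0.37,0,2.8],"rot": [0,0,0],"hand": 1},
    {"translation": [0.37,0,2.8],"rot": [0,0,0],"hand": 1}
  ]
}}

```text
t: 5.83
eef_pos: [0.5857, 0.0399, 0.2557]
ee_rot: [-3.141, 0.0, -3.119]
force: [0.4, 0.2, -5.2]
width: 0.0566
gripper_force: 58.0
```

```bash
python3 - <<'E'
from fit import *
s=arm.get_state(); go([.585,.0395,.25]); zb=s['eef_pos'][2]-.0945; print('bottom',zb)
Ps=[];Q=[]
for j in range(4):
    im,d=arm.grab_frame('scene'); P=cloud('scene',d); i=np.array([.588,.041])
    Ps.append(fit(P,i,zb+.005,zb+.025,.017)[0]); Q.append(fit(P,i,zb+.041,zb+.07,.026)[0]); 
    print(Ps[-1],Q[-1],fit(P,i,.14,.149,.009)[0],fit(P,i,.118,.128,.017)[0])
cv2.imwrite('pics/s3.png',cv2.resize(im[90:190,230,None] if 0 else im[90:190,220:350,::-1],None,fx=5,fy=5,interpolation=cv2.INTER_CUBIC))
E
```

```text
t 5.8333 pos [0.5857 0.0399 0.2557] rotdeg [-179.9894    0.0125 -178.7081] trans cm [ 0.0678 -0.0342  0.5704] rot deg [-0.0106  0.0125 -0.    ] F [ 0.424   0.2487 -5.1656] 0.056635947297523755 57.9979010371641
bottom 0.16120398768194702
[0.5893 0.041 ] [0.5892 0.0407] [0.5888 0.0415] [0.5907 0.0423]
[0.5892 0.0409] [0.5893 0.0406] [0.5884 0.0422] [0.5897 0.0424]
[0.589 0.041] [0.5891 0.0407] [0.5887 0.0414] [0.5901 0.0429]
[0.5889 0.0412] [0.5892 0.0406] [0.5886 0.0417] [0.5898 0.0432]
```

View pics/s3.png

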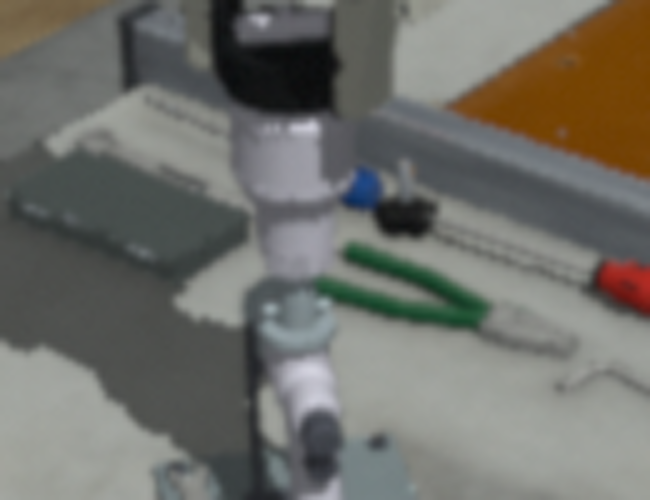

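The foot hangs at crop (296,250), directly above the spigot and shoulder at (298,315). The fits agree within about 1 mm. I'll nudge y by 0.7 mm and lower slowly while watching the force.

{"op": "move_arm", "data": {
  "rows": [
    {"translation": [0,0.07,0.3],"rot": [0,0,0],"hand": 1},
    {"translation": [0,0.07,0.6],"rot": [0,0,0],"hand": 1},
    {"translation": [0,0.07,0.9],"rot": [0,0,0],"hand": 1},
    {"translation": [0,0.07,1.2],"rot": [0,0,0],"hand": 1},
    {"translation": [0,0.07,1.4],"rot": [0,0,0],"hand": 1},
    {"translation": [0,0.07,1.4],"rot": [0,0,0],"hand": 1}
  ]
}}

```text
t: 6.53
eef_pos: [0.5851, 0.0404, 0.2408]
ee_rot: [-3.141, -0.001, -3.119]
force: [0.3, -0.6, -6.2]
width: 0.0565
gripper_force: 58.0
```

{"op": "move_arm", "data": {
  "rows": [
    {"translation": [0,0,0.3],"rot": [0,0,0],"hand": 1},
    {"translation": [0,0,0.6],"rot": [0,0,0],"hand": 1},
    {"translation": [0,0,0.9],"rot": [0,0,0],"hand": 1},
    {"translation": [0,0,1.1],"rot": [0,0,0],"hand": 1},
    {"translation": [0,0,1.1],"rot": [0,0,0],"hand": 1}
  ]
}}

```text
t: 6.95
eef_pos: [0.5851, 0.0405, 0.2299]
ee_rot: [-3.141, -0.001, -3.119]
force: [-0.1, -0.5, -6.7]
width: 0.0567
gripper_force: 58.0
```

{"op": "move_arm", "data": {
  "rows": [
    {"translation": [0,0,0.2],"rot": [0,0,0],"hand": 1},
    {"translation": [0,0,0.4],"rot": [0,0,0],"hand": 1},
    {"translation": [0,0,0.55],"rot": [0,0,0],"hand": 1},
    {"translation": [0,0,0.6],"rot": [0,0,0],"hand": 1},
    {"translation": [0,0,0.6],"rot": [0,0,0],"hand": 1}
  ]
}}

```text
t: 7.37
eef_pos: [0.5856, 0.0405, 0.2249]
ee_rot: [3.142, 0.001, -3.119]
force: [-0.5, 0.7, -4.3]
width: 0.0566
gripper_force: 58.0
```

{"op": "move_arm", "data": {
  "rows": [
    {"translation": [0,0,0.1],"rot": [0,0,0],"hand": 1},
    {"translation": [0,0,0.2],"rot": [0,0,0],"hand": 1},
    {"translation": [0,0,0.3],"rot": [0,0,0],"hand": 1},
    {"translation": [0,0,0.3],"rot": [0,0,0],"hand": 1},
    {"translation": [0,0,0.3],"rot": [0,0,0],"hand": 1}
  ]
}}

```text
t: 7.78
eef_pos: [0.5868, 0.0406, 0.2244]
ee_rot: [3.141, 0.004, -3.118]
force: [-3.8, 0.9, 9.6]
width: 0.0564
gripper_force: 58.0
```

```bash
python3 - <<'E'
from fit import *
s=arm.get_state(); print(s['t'],s['eef_pos'],s['force'],s['moment'])
im,d=arm.grab_frame('scene'); P=cloud('scene',d); i=np.array([.588,.041])
print(fit(P,i,.135,.155,.017),fit(P,i,.171,.2,.026))
X,Y,Z=np.moveaxis(P,-1,0)
cv2.imwrite('pics/s4.png',cv2.resize(im[90:190,220:350,::-1],None,fx=5,fy=5,interpolation=cv2.INTER_CUBIC))
E
```

```text
7.7833 [0.5868 0.0406 0.2244] [-3.7661  0.859   9.5542] [0.2891 1.2295 0.0172]
(array([0.589, 0.042]), 120, np.float64(0.0007928959847825941)) (array([0.5897, 0.0415]), 294, np.float64(0.0007700476726794324))
```

View pics/s4.png

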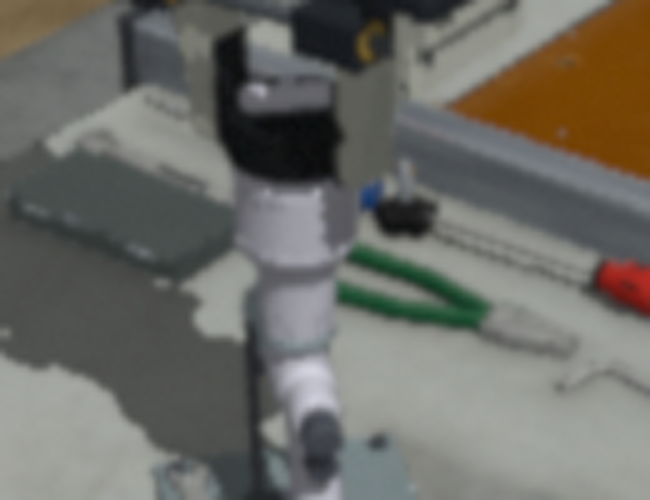

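The cup is seated: the foot covers the spigot and shoulder at crop (295,330), the push is about 15 N and the height is right. Now I'll unscrew counter-clockwise, which is negative about tool z.

{"op": "move_arm", "data": {
  "rows": [
    {"translation": [0,0,0],"rot": [0,0,-5],"hand": 1},
    {"translation": [0,0,0],"rot": [0,0,-10],"hand": 1},
    {"translation": [0,0,0],"rot": [0,0,-15],"hand": 1},
    {"translation": [0,0,-0.03],"rot": [0,0,-20],"hand": 1},
    {"translation": [0,0,-0.06],"rot": [0,0,-25],"hand": 1},
    {"translation": [0,0,-0.1],"rot": [0,0,-30],"hand": 1},
    {"translation": [0,0,-0.1],"rot": [0,0,-30],"hand": 1}
  ]
}}

```text
t: 8.42
eef_pos: [0.587, 0.0402, 0.2253]
ee_rot: [-3.139, 0.004, -2.59]
force: [-1.7, -0.4, 9.0]
width: 0.0567
gripper_force: 58.0
```

```bash
cat > ang.py <<'E'
from fit import *
s=arm.get_state(); print(s['t'],s['eef_pos'],np.degrees(s['ee_rot']),s['force'],s['moment'],s['width'])
im,d=arm.grab_frame('scene'); P=cloud('scene',d); X,Y,Z=np.moveaxis(P,-1,0); i=np.array([.588,.041])
print('body',fit(P,i,.171,.2,.026)[:2],'foot',fit(P,i,.135,.155,.017)[:2])
zt=s['eef_pos'][2]-.0945+.111
k=(np.hypot(X-.588,Y-.041)<.027)&(Z>zt-.0045)&(Z<zt+.006); e=P[k]
e2=e[:,:2]
if len(e2)>8:
    ev,V=np.linalg.eigh(np.cov(e2.T)); print('bar',len(e2),e.mean(0),np.degrees(np.arctan2(V[1,1],V[0,1]))%180,ev*1e6)
import sys
cv2.imwrite(f'pics/{sys.argv[1]}.png',cv2.resize(im[90:190,220:350,::-1],None,fx=5,fy=5,interpolation=cv2.INTER_CUBIC))
E
python3 ang.py a1
```

```text
8.4167 [0.587  0.0402 0.2253] [-179.8514    0.2304 -148.3768] [-1.679  -0.4393  8.9632] [-0.2455  0.5027 -0.0092] 0.056748405405324436
body (array([0.5902, 0.0412]), 299) foot (array([0.59  , 0.0409]), 122)
bar 92 [0.5864 0.0399 0.241 ] 168.5721064161128 [ 27.2154 153.4211]
```

{"op": "move_arm", "data": {
  "rows": [
    {"translation": [0,0,-0.04],"rot": [0,0,-4],"hand": 1},
    {"translation": [0,0,-0.08],"rot": [0,0,-8],"hand": 1},
    {"translation": [0,0,-0.1],"rot": [0,0,-12],"hand": 1},
    {"translation": [0,0,-0.12],"rot": [0,0,-16],"hand": 1},
    {"translation": [0,0,-0.12],"rot": [0,0,-16],"hand": 1}
  ]
}}

```text
t: 8.88
eef_pos: [0.5869, 0.0401, 0.2262]
ee_rot: [-3.138, 0.003, -2.312]
force: [-1.8, -1.8, 6.7]
width: 0.0565
gripper_force: 58.0
```

```bash
python3 ang.py a2
```

```text
8.8833 [0.5869 0.0401 0.2262] [-179.8031    0.1513 -132.441 ] [-1.801  -1.8421  6.726 ] [-0.5531  0.3819 -0.0324] 0.05649562657726995
body (array([0.59  , 0.0415]), 292) foot (array([0.5895, 0.0413]), 126)
bar 83 [0.5865 0.0402 0.2419] 2.6716647186343323 [ 23.9909 170.3018]
```

{"op": "move_arm", "data": {
  "rows": [
    {"translation": [0,0,-0.02],"rot": [0,0,-4],"hand": 1},
    {"translation": [0,0,-0.05],"rot": [0,0,-8],"hand": 1},
    {"translation": [0,0,-0.07],"rot": [0,0,-12],"hand": 1},
    {"translation": [0,0,-0.07],"rot": [0,0,-12],"hand": 1}
  ]
}}

```text
t: 9.27
eef_pos: [0.587, 0.0399, 0.227]
ee_rot: [-3.137, 0.002, -2.102]
force: [-0.8, -2.9, 6.6]
width: 0.0564
gripper_force: 58.0
```

{"op": "move_arm", "data": {
  "rows": [
    {"translation": [0,0,0],"rot": [0,0,-4],"hand": 1},
    {"translation": [0,0,0],"rot": [0,0,-7],"hand": 1},
    {"translation": [0,0,0],"rot": [0,0,-7],"hand": 1}
  ]
}}

```text
t: 9.52
eef_pos: [0.5871, 0.0399, 0.2271]
ee_rot: [-3.137, 0.001, -1.981]
force: [-0.9, -2.3, 7.4]
width: 0.0564
gripper_force: 58.0
```

```bash
python3 ang.py a3
```

```text
9.5167 [0.5871 0.0399 0.2271] [-179.7367    0.0733 -113.4971] [-0.9074 -2.302   7.3937] [-0.915   0.2698  0.0045] 0.05639094993905479
body (array([0.5899, 0.0419]), 291) foot (array([0.5896, 0.0416]), 122)
bar 75 [0.5851 0.0396 0.2431] 21.6966492270806 [ 24.8768 171.9154]
```

View pics/a3.png

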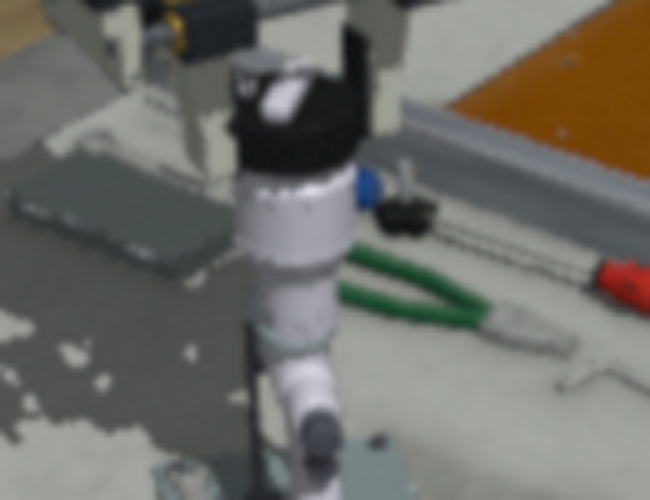

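The lid has turned 65° (bar at crop (285,95)) and the cup is still seated. Because the slots leave slack, I'll turn a few degrees more and then lift gently.

{"op": "move_arm", "data": {
  "rows": [
    {"translation": [0,0,0],"rot": [0,0,-4],"hand": 1},
    {"translation": [0,0,0],"rot": [0,0,-6],"hand": 1},
    {"translation": [0,0,-0.1],"rot": [0,0,-6],"hand": 1},
    {"translation": [0,0,-0.2],"rot": [0,0,-6],"hand": 1},
    {"translation": [0,0,-0.3],"rot": [0,0,-6],"hand": 1},
    {"translation": [0,0,-0.4],"rot": [0,0,-6],"hand": 1},
    {"translation": [0,0,-0.4],"rot": [0,0,-6],"hand": 1}
  ]
}}

```text
t: 10.15
eef_pos: [0.5856, 0.0405, 0.2286]
ee_rot: [-3.141, 0.0, -1.88]
force: [1.3, -2.8, 1.8]
width: 0.0563
gripper_force: 58.0
```

```bash
python3 ang.py a4
```

```text
10.15 [0.5856 0.0405 0.2286] [-179.9806    0.0069 -107.7327] [ 1.2952 -2.7747  1.8438] [-0.6481 -0.2213 -0.0309] 0.05629134044906354
body (array([0.5887, 0.0423]), 293) foot (array([0.5895, 0.0416]), 116)
bar 82 [0.5854 0.0393 0.2448] 11.958192653432917 [ 61.7274 201.8628]
```

{"op": "move_arm", "data": {
  "rows": [
    {"translation": [0,0,-0.1],"rot": [0,0,0],"hand": 1},
    {"translation": [0,0,-0.2],"rot": [0,0,0],"hand": 1},
    {"translation": [0,0,-0.3],"rot": [0,0,0],"hand": 1},
    {"translation": [0,0,-0.4],"rot": [0,0,0],"hand": 1},
    {"translation": [0,0,-0.4],"rot": [0,0,0],"hand": 1}
  ]
}}

```text
t: 10.62
eef_pos: [0.5854, 0.0407, 0.2324]
ee_rot: [3.141, 0.0, -1.88]
force: [1.0, -1.1, -1.7]
width: 0.0564
gripper_force: 58.0
```

```bash
python3 ang.py a5
```

```text
10.6167 [0.5854 0.0407 0.2324] [ 179.9859    0.0008 -107.7144] [ 1.0209 -1.0575 -1.6745] [-0.0537 -0.0778 -0.0146] 0.0563804424284549
body (array([0.5883, 0.0423]), 291) foot (array([0.5893, 0.0414]), 116)
bar 79 [0.5853 0.0388 0.2484] 9.583617692518374 [ 51.4519 218.2432]
```

View pics/a5.png

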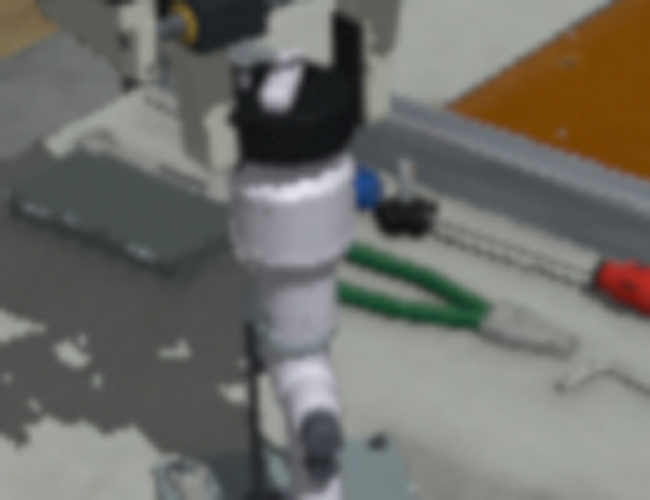

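The force is now just the lid's weight, about 1.8 N. The cup outline stays put (foot at crop (295,345)) with a gap opening under the lid. I'll lift it clear.

{"op": "move_arm", "data": {
  "rows": [
    {"translation": [0,0,-0.3],"rot": [0,0,0],"hand": 1},
    {"translation": [0,0,-0.7],"rot": [0,0,0],"hand": 1},
    {"translation": [0,0,-1.2],"rot": [0,0,0],"hand": 1},
    {"translation": [0,0,-1.6],"rot": [0,0,0],"hand": 1},
    {"translation": [0,0,-1.8],"rot": [0,0,0],"hand": 1},
    {"translation": [0,0,-1.8],"rot": [0,0,0],"hand": 1},
    {"translation": [0,0,-1.8],"rot": [0,0,0],"hand": 1},
    {"translation": [0,0,-1.8],"rot": [0,0,0],"hand": 1}
  ]
}}

```text
t: 11.33
eef_pos: [0.5853, 0.0405, 0.2503]
ee_rot: [3.141, -0.0, -1.88]
force: [-0.9, 0.7, -1.9]
width: 0.0564
gripper_force: 58.0
```

```bash
python3 ang.py a6; python3 - <<'E'
from h import *
# change in depth of the cup body/foot vs the seated state: cup edge rows at columns
im=cv2.imread('pics/a3.png');im2=cv2.imread('pics/a6.png')
print('cup shift px',cv2.phaseCorrelate(cv2.cvtColor(im[190:370,230:370],6).astype(np.float32),cv2.cvtColor(im2[190:370,230:370],6).astype(np.float32)))
E
```

```text
11.3333 [0.5853 0.0405 0.2503] [ 179.9846   -0.0033 -107.7218] [-0.899   0.706  -1.8876] [ 0.0458  0.0281 -0.0068] 0.0563807658859234
body (array([0.5896, 0.0413]), 290) foot (array([0.5898, 0.0414]), 123)
bar 77 [0.5846 0.0391 0.2663] 15.031617803385018 [ 51.4061 193.0226]
cup shift px ((0.08251006540584171, -0.04931955232895291), 0.7585508442219393)
```

View pics/a6.png

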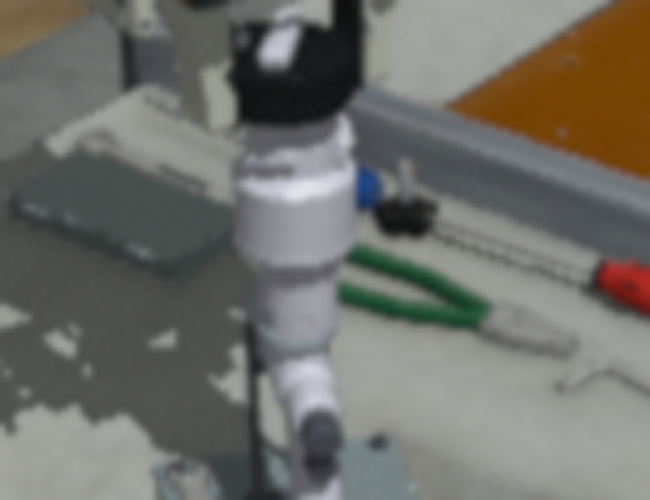

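The lid (crop (295,75)) is held level about 15 mm above the cup's rim. The neck is exposed and the cup hasn't moved (shift under 0.1 px of the crop).

```bash
python3 -c "
from station import arm
print(arm.job_done())"
```

```text
the job is handed in; nothing more can be done
None
```

I handed the job in at about 11.4 s, with no verdict shown: the cup is fully seated on the gun, and its lid is unscrewed and held level about 15 mm above the rim.

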